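Hold the freshly scented dryer ball over the drip tray with the laundry tongs

ROBOT

A 6-joint arm with a two-finger parallel gripper is mounted at the origin on a cart in front of the work surface, level with it; the furniture and walls round the work are solid. World frame = base frame: x ahead of the robot, y to its left, z up, the work surface at z = 0. Lengths are in m, angles in degrees, forces in N, time in s.
With the tool pointing down it reaches from about 0.3 to 0.75 m from the base axis. Payload 8.5 kg.
Tool frame: the origin (TCP) lies at the very end of the fingers, on their centre line; the grasp point (between the pads) lies 19 mm behind it (env.tcp_to_grasp is the distance from the TCP to the grasp point, in m); z points along the fingers, y is the line along which they close (so a half turn about z gives the same grasp; the last joint's range is limited). The gripper opens to 85 mm and grips with 20 to 120 N. Pads are 22 mm wide; open, the fingers measure 114 mm over their backs; the gripper's body (76 mm by 85 mm) begins 54 mm behind the grasp point. The pads swing forward as they close: fully open they stand 13 mm farther back than shut.
Start: joints at [51.664, 21.807, 74.336, -0, 83.858, -12.336], TCP at [0.241, 0.494, 0.231] pointing down, gripper open.
Joint ranges: [-178.18, 178.18], [-50.72, 133.34], [12.68, 142.11], [-81.47, 261.47], [9.98, 163.14], [-165.26, 165.26]. Speed limits (degrees/s): [136.94, 136.94, 180, 180, 180, 180].

INTERFACE

Orientations are given as a 3x3 rotation matrix whose columns are the frame's x, y, z axes.
In Python, from rig import status, get_image, env gives the robot as it stands.
- The arm moves only by the shell command python3 -m handwheel 'ROWS' [FORCE]. ROWS is text: rows parted by semicolons, each of 7 numbers parted by spaces: the shift along the world's x, y, z in cm, then the turn, a rotation vector about the world's x, y, z in degrees, then the opening, from 0 (shut) to 1 (fully open). In form: dx dy dz wx wy wz gripper; .... A call has 1 to 8 rows; each row is the pose to reach, as a shift and turn from the pose commanded when the call began; what a row does not reach only later rows make up. A row lasts 1/12 s, in which the tool goes at most 41.7 mm and 7.16 degrees, less where a joint would pass 70% of its speed; a pose out of reach is approached as far as the arm can. A call with a gripper value outside its range is refused whole. The fingers move at their own pace and stop on an object; FORCE is the grip in N (left out, the last holds). Time passes only in rows, so rows that repeat a pose let the fingers close. It gives the time, the measured TCP pose, the force, the opening and the grip force at its end, in the units of the state.
- status.observe(): the state, without advancing time (a new reading comes with each control period).
- get_image(name): name is "side" or "top" or "wrist"; returns a dict with "color" (480x640x3 uint8, red, green, blue), "vertical_fov" (degrees; the focal length in pixels is half the picture's height over the tangent of half this angle, whatever the lens; pixels are square), "cx", "cy" (the principal point, pixels), "xyz" and "orientation" of the camera in the world. Camera axes: x right, y down, z forward; pixel columns grow to the right and rows downward; lengths in m; the calibration is good to about 2 mm. A picture is of the moment at which its call begins. There is no depth.
- env.close_job(): hands the job in; it is judged then, once.
The state is a dict: "time_s": time; "q": joint angles; "qvel": joint speeds; "joint_efforts": joint torques, N m; "position": TCP position; "tool_rot": TCP orientation; "ft_force": force on the tool from outside, world axes, zero at the start; "wrist_torque": the same for the moment, N m; "grip_width": finger opening in m; "gripper_force": force on a finger pad.
Only numpy, scipy, OpenCV 4.12 (cv2) and the standard library are available. Lean on these libraries where they do the work, as an engineer would, in place of code of your own. Each camera call takes 0.05 s, during which the arm holds its last target. There are 200 camera calls.

TASK

The grey dryer ball on the drying board has just been dosed with scent oil: take the laundry tongs by their two blue grips, close their jaws on the grey ball, lift it off the board and hold it still about 20 cm above the white tray so that it can drip there. The fingers must never touch the grey ball, and the two white balls, the board and the other things stay where they are. Finish while still holding the ball up in the closed tongs over the tray; do not put anything down.

Things in the scene. Friction and masses are not known exactly. Their poses are not given: they have to be found in the camera images.
- tongs: Sprung laundry tongs lying on edge on the worktop, 230 mm long, 28 mm high, 0.1 kg: two steel arms on an upright hinge pin, flat blue grips, black rubber V-shaped jaws. Origin: on the middle line between the two blue grips, at underside height; x points to the jaws, z up. Hinge pin at x = -75 mm; they balance near x = 0.
- grip_mid (a point): Middle between the blue grips, 14 mm above the tongs' origin; axes as the tongs'. Each grip is an upright flat plate, 28 mm high, with room for a finger between two finger stops (4 mm proud) at x = -17 and +17 mm; squeeze along y. Over their outsides at x = 0 they measure 64 mm sprung open, about 52 mm when parallel, 44 mm closed on a ball; 56 mm is good for carrying the tongs open.
- jaw_mid (a point): Middle between the jaws, where the ball's centre should be when they close: 85 mm along x from the tongs' origin, 14 mm above their underside. Jaw plates are 28 mm high and reach 21 mm before and behind it. Room beside the 66 mm ball on each side: about 18 mm fully open, 11 mm with the grips at 56 mm. Open jaws measure 125 mm over their outsides.
- tongs_left (a joint): Angle of each arm (both move alike): 0 sprung open, about 0.13 rad closed on a ball, 0.19 shut empty. A spring opens them: about 3 N on each grip begins to close them, 5 to 6 N brings the grips to 56 mm, 10 N closes on a ball; about half of any further force presses the ball (20 to 30 N on the grips is good).
- grey_ball_centre (a point): Centre of the grey felted dryer ball, 66 mm across, 0.045 kg, resting on one of the three seats of the board (any of them), its centre about 44 mm above the worktop.
- grey_ball: The grey felted dryer ball itself; its origin lies 31 mm from its centre and turns with the ball, so use grey_ball_centre.
- white_ball_a_centre (a point): Centre of a white dryer ball of the same size, on another seat of the board; to be left there.
- white_ball_b_centre (a point): Centre of the second white dryer ball, likewise.
- board: Fixed drying board of pale wood, 80 x 320 x 10 mm, with three seats in a row along its y axis, 120 mm apart, each a round cork spot with three small studs (16 mm above the worktop) that bear a ball. Origin: centre of its underside; x is across the row, pointing away from the robot.
- drip_tray: Fixed white low tray, 226 mm (x) by 178 mm (y), 24 mm high, to the left of the board. Origin: centre of its underside.
- sewing_tape: Round blue-grey tape measure, 52 x 56 x 18 mm, at the back right; bystander. Origin: centre of its underside.
- spool_red: Red thread spool, 33 x 33 x 46 mm, standing at the back; bystander. Origin: centre of its underside.
- spool_blue: Blue thread spool, 33 x 33 x 46 mm, standing at the back; bystander. Origin: centre of its underside.

How it is judged (in metres and radians):
On the way, in this order (a step that is already met when the one before it is completed fails the run):
1. the tongs are held in the fingers, clear of the worktop (height (world z) of tongs above 0.01 m and contact force between tongs and the fingers above 0.5 N), for 0.2 s.
2. the grey ball is lifted clear of the board between the jaws of the tongs (height (world z) of grey_ball_centre above 0.09 m and contact force between tongs and grey_ball above 0.5 N and value of joint tongs_left above 0.06 rad and distance between grey_ball_centre and jaw_mid below 0.025 m), for 0.2 s.
At the end, for the whole second after the job is handed in: Grey ball still, gripped by the jaws (centre within 25 mm of their middle), tongs held by the fingers and 80 mm up or more, ball centre within the white tray's rim seen from above and at least 130 mm over the worktop; white balls within 20 mm, other loose things within 30 mm of their places (height (world z) of grey_ball_centre above 0.13 m and linear speed of grey_ball below 0.03 m/s and x of grey_ball_centre in the frame of drip_tray between -0.105 and 0.105 m and y of grey_ball_centre in the frame of drip_tray between -0.081 and 0.081 m and contact force between tongs and grey_ball above 0.5 N and contact force between tongs and the fingers above 1 N and distance between grey_ball_centre and jaw_mid below 0.025 m and height (world z) of tongs above 0.08 m and value of joint tongs_left above 0.06 rad and distance of each of white_ball_a_centre, white_ball_b_centre from where it was at the start of the episode below 0.02 m and distance of each of sewing_tape, spool_red, spool_blue from where it was at the start of the episode below 0.03 m); the arm keeps its last pose, push and grip.
It fails at once if the fingers or the arm touch the grey ball (contact force between any of the fingers, the arm and grey_ball above 0.3 N).
It fails at once if a white ball is knocked out of place (distance of any of white_ball_a_centre, white_ball_b_centre from where it was at the start of the episode above 0.02 m).
It fails at once if a bystander is knocked away (distance of any of sewing_tape, spool_red, spool_blue from where it was at the start of the episode above 0.03 m).
It also fails if it takes over 38 s, if anything falls off the work surface, if the arm or the gripper's body presses on something with over 40 N, if the wrist force passes 120 N, or if a joint passes its speed limit or range.

## Working session

There is one attempt and no reset: what is moved stays moved. The work goes in short steps, Python scripts to look and compute and a shell command to move; the robot and the scene stay as the last step left them, time stands still between calls to the robot, and variables do not carry over. Pictures are saved under pics/ and viewed, at most 10 in all, crops included, and the job is handed in when it is done.

```bash
mkdir -p pics; ls; cat > h.py <<'E'
import numpy as np, cv2
from rig import status, get_image, env
def cam(n,save=None):
    d=get_image(n)
    if save: cv2.imwrite('pics/'+save, cv2.cvtColor(d['color'],cv2.COLOR_RGB2BGR))
    return d
def ray(d,u,v):
    f=240/np.tan(np.radians(d['vertical_fov'])/2)
    r=np.array(d['orientation'])@np.array([(u-d['cx'])/f,(v-d['cy'])/f,1.])
    return np.array(d['xyz']),r
def onz(d,u,v,z):
    o,r=ray(d,u,v); return o+r*(z-o[2])/r[2]
def proj(d,p):
    f=240/np.tan(np.radians(d['vertical_fov'])/2)
    c=np.array(d['orientation']).T@(np.array(p)-np.array(d['xyz'])); return c[0]/c[2]*f+d['cx'],c[1]/c[2]*f+d['cy']
E
python3 - <<'E'
from h import *
for n in ['top','side']:
    d=cam(n,n+'0.png'); print(n,{k:np.round(v,3).tolist() for k,v in d.items() if k!='color'})
print(status.observe())
E
```

```text
pics
top {'vertical_fov': 46.638, 'cx': 322.255, 'cy': 239.678, 'xyz': [0.318, 0.046, 1.485], 'orientation': [[0.03, -0.983, 0.18], [-0.999, -0.032, -0.01], [0.015, -0.18, -0.984]]}
side {'vertical_fov': 54.33, 'cx': 319.183, 'cy': 237.766, 'xyz': [0.465, -0.796, 0.709], 'orientation': [[0.985, -0.106, 0.137], [-0.173, -0.606, 0.777], [0.0, -0.788, -0.615]]}
{'time_s': 0.1, 'q': array([ 5.16637547e+01,  2.18392623e+01,  7.43783486e+01, -8.62480322e-04,
        8.38555782e+01, -1.23357153e+01]), 'qvel': array([-1.38700215e-02, -7.52612404e-02, -2.36959661e-01, -5.49792768e-02,
       -2.14487740e-04, -8.03098065e-02]), 'joint_efforts': array([ 3.79822493e-03, -4.49220085e+01, -2.31655884e+01, -2.12886125e-04,
        3.71686940e-03, -2.17302409e-05]), 'position': array([0.24096018, 0.49413779, 0.23076566]), 'tool_rot': array([[-8.98790601e-01,  4.38377515e-01, -7.80595113e-04],
       [ 4.38378134e-01,  8.98790069e-01, -1.01124938e-03],
       [ 2.58282144e-04, -1.25109727e-03, -9.99999184e-01]]), 'ft_force': array([ 0.00439241, -0.30161449, -0.74604225]), 'wrist_torque': array([ 0.0315732 ,  0.00707837, -0.00335029]), 'gripper_force': 0.0, 'grip_width': 0.08528951645423201}
```

View pics/top0.png

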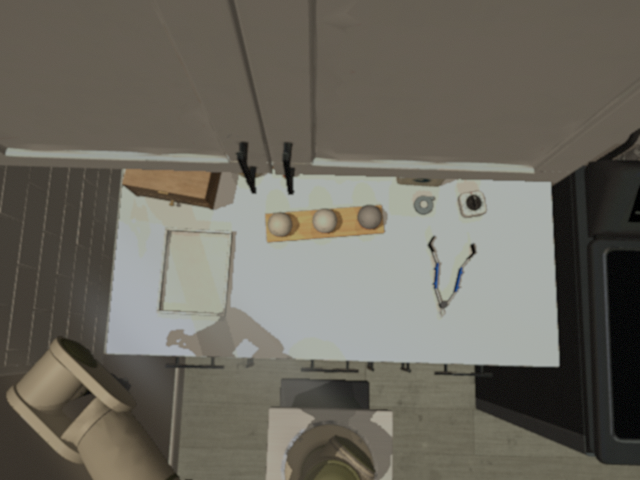

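View pics/side0.png

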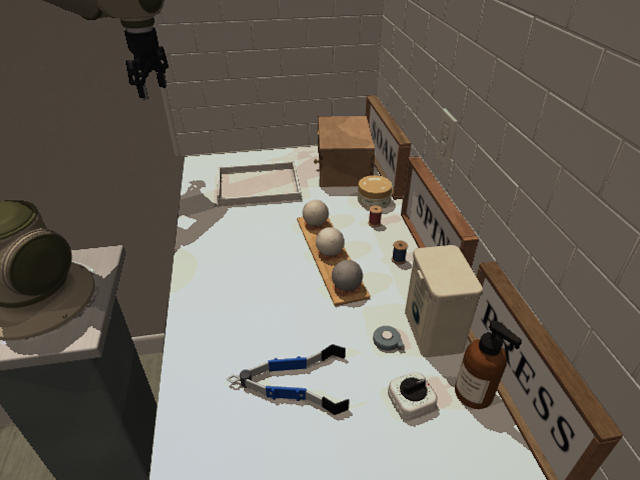

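The top view shows the grey ball at (370,217), the right seat, and white balls at (281,224) and (325,220). The tongs are at about (450,272) with jaws to the back, and the tray is at (198,272). The side view agrees, and it shows the wall and jars behind. Next I'll take coarse measurements.

```bash
python3 - <<'E'
from h import *
for n in ['top','side']:
    d=cam(n); hsv=cv2.cvtColor(d['color'],cv2.COLOR_RGB2HSV)
    m=cv2.inRange(hsv,(105,120,50),(125,255,255))
    k,l,s,c=cv2.connectedComponentsWithStats(m)
    for i in range(1,k):
        if s[i,4]>25:
            print(n,s[i],c[i].round(1),onz(d,*c[i],0.02).round(4))
            pts=np.argwhere(l==i)[:,::-1]; print('  line',cv2.fitLine(np.array([onz(d,*p,0.02)[:2] for p in pts],np.float32),cv2.DIST_L2,0,.01,.01).ravel().round(3))
    if n=='top':
        g=cv2.GaussianBlur(cv2.cvtColor(d['color'],cv2.COLOR_RGB2GRAY),(3,3),0)
        P=dict(grey=(370,217),a=(325,220),b=(281,224),tape=(424,204),pin=(443,304),jl=(432,240),jr=(474,248))
        for a,z in [('grey',.044),('a',.044),('b',.044),('tape',.018),('pin',.028),('jl',.028),('jr',.028)]: print(a,onz(d,*P[a],z).round(3))
        for p in [(166,230),(235,233),(227,319),(160,313)]: print('tray',onz(d,*p,.024).round(3))
        for p in [(383,206),(385,233),(266,241),(265,213)]: print('board',onz(d,*p,.01).round(3))
    else:
        for p in [(348,276),(330,242),(316,213)]: print('ball',onz(d,*p,.044).round(3))
        for p in [(386,335),(400,257),(376,222),(246,376),(480,250),(414,250),(512,330)]: print('obj',p,onz(d,*p,.02).round(3))
E
```

```text
top [434 264   4  24  43] [435.9 275.7] [ 0.4991 -0.2724  0.02  ]
  line [ 0.997 -0.079  0.499 -0.272]
top [455 268   7  23  48] [457.9 279.4] [ 0.4913 -0.3308  0.02  ]
  line [ 0.967 -0.256  0.491 -0.331]
grey [ 0.647 -0.093  0.044]
a [0.635 0.026 0.044]
b [0.621 0.142 0.044]
tape [ 0.694 -0.242  0.018]
pin [ 0.424 -0.289  0.028]
jl [ 0.594 -0.261  0.028]
jr [ 0.576 -0.373  0.028]
tray [0.598 0.449 0.024]
tray [0.596 0.265 0.024]
tray [0.369 0.273 0.024]
tray [0.379 0.447 0.024]
board [ 0.687 -0.131  0.01 ]
board [ 0.612 -0.137  0.01 ]
board [0.58  0.183 0.01 ]
board [0.657 0.189 0.01 ]
side [268 357  38  14 373] [287.3 363.8] [ 0.4992 -0.2757  0.02  ]
  line [ 0.996 -0.089  0.499 -0.276]
side [266 386  40  15 347] [285.3 392.1] [ 0.4889 -0.3322  0.02  ]
  line [ 0.965 -0.261  0.489 -0.332]
ball [ 0.65  -0.095  0.044]
ball [0.634 0.024 0.044]
ball [0.622 0.143 0.044]
obj (386, 335) [ 0.691 -0.242  0.02 ]
obj (400, 257) [ 0.787 -0.028  0.02 ]
obj (376, 222) [0.769 0.113 0.02 ]
obj (246, 376) [ 0.425 -0.289  0.02 ]
obj (480, 250) [ 0.977 -0.036  0.02 ]
obj (414, 250) [ 0.827 -0.009  0.02 ]
obj (512, 330) [ 0.932 -0.272  0.02 ]
```

```bash
python3 -m handwheel '4 -4 0 0 0 2 1; 7 -8 0 0 0 4 1; 8 -12 0 0 0 5 1; 9 -16 0 0 0 6 1; 10 -20 0 0 0 7 1; 11 -24 0 0 0 8 1; 12 -28 0 0 0 9 1; 13 -32 0 0 0 10 1'
python3 -m handwheel '1 -4 0 0 0 1 1; 2 -8 0 0 0 2 1; 4 -12 0 0 0 3 1; 5 -16 0 0 0 4 1; 6 -20 0 0 0 5 1; 8 -24 0 0 0 6 1; 9 -28 0 0 0 6 1; 10 -32 0 0 0 6 1'
```

```text
time_s: 0.87
position: [0.3664, 0.1908, 0.2314]
tool_rot: [[-0.962, 0.274, 0.0], [0.274, 0.962, 0.0], [-0.0, 0.0, -1.0]]
ft_force: [1.2, -0.5, 1.4]
grip_width: 0.0854
gripper_force: 0.0
time_s: 1.53
position: [0.4657, -0.1254, 0.2312]
tool_rot: [[-0.985, 0.174, 0.0], [0.174, 0.985, 0.0], [-0.0, 0.0, -1.0]]
ft_force: [1.0, 1.0, -0.5]
grip_width: 0.0858
gripper_force: 0.0
```

```bash
python3 -m handwheel '1 -4 0 0 0 0 1; 2 -8 0 0 0 0 1; 2.4 -12 0 0 0 0 1; 2.7 -16 0 0 0 0 1; 2.7 -16.9 0 0 0 0 1; 2.7 -16.9 -4 0 0 0 1; 2.7 -16.9 -5 0 0 0 1; 2.7 -16.9 -5 0 0 0 1'
python3 - <<'E'
from h import *
d=cam('wrist','w1.png'); print({k:np.round(v,3).tolist() for k,v in d.items() if k!='color'}, status.observe()['position'])
E
```

```text
time_s: 2.2
position: [0.4912, -0.2908, 0.1784]
tool_rot: [[-0.985, 0.174, -0.005], [0.174, 0.985, 0.005], [0.006, 0.004, -1.0]]
ft_force: [0.2, -0.2, 1.5]
grip_width: 0.0854
gripper_force: 0.0
{'vertical_fov': 68.352, 'cx': 320.138, 'cy': 236.317, 'xyz': [0.417, -0.277, 0.321], 'orientation': [[0.174, 0.942, 0.286], [0.985, -0.167, -0.046], [0.004, 0.29, -0.957]]} [ 0.4921295  -0.29126089  0.18072569]
```

View pics/w1.png

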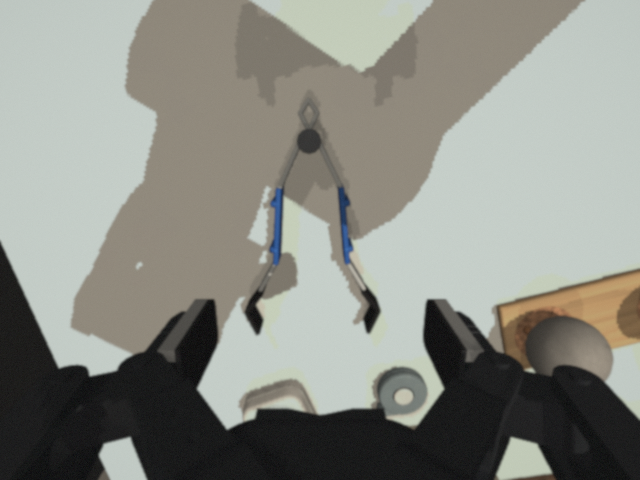

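The wrist view shows the tongs squarely below: blue grips at (277,225) and (346,225), pin at (309,141), jaws at (254,318) and (371,310). The grey ball is well to the right at (570,350).

```bash
cat > t.py <<'E'
from h import *
def tongs(d,z0=0.0):
    hsv=cv2.cvtColor(d['color'],cv2.COLOR_RGB2HSV)
    m=cv2.inRange(hsv,(105,120,40),(125,255,255))
    k,l,s,c=cv2.connectedComponentsWithStats(m)
    I=sorted(sorted(range(1,k),key=lambda i:-s[i,4])[:2],key=lambda i:c[i][0])
    L=[]
    for i in I:
        P=np.array([onz(d,*p,z0+.02)[:2] for p in np.argwhere(l==i)[:,::-1]],np.float32)
        v=cv2.fitLine(P,cv2.DIST_L2,0,.01,.01).ravel(); v=v if v[0]>0 else np.r_[-v[:2],v[2:]]
        t=(P-P.mean(0))@v[:2]; a,b=np.percentile(t,[1,99])
        L.append((P.mean(0)+v[:2]*(a+b)/2,np.degrees(np.arctan2(v[1],v[0])),b-a))
    for q in L: print('grip mid',q[0].round(4),'ang',q[1].round(1),'len',q[2].round(4))
    o=(L[0][0]+L[1][0])/2; print('mid',o.round(4),'heading',round((L[0][1]+L[1][1])/2,1),'sep',np.linalg.norm(L[0][0]-L[1][0]).round(4))
    return o
E
python3 - <<'E'
from t import *
d=cam('wrist'); o=tongs(d)
p=onz(d,309,141,.028); print('pin',p, np.degrees(np.arctan2(*(o-p[:2])[::-1])),np.linalg.norm(o-p[:2]))
s=status.observe(); print(s['position'],s['tool_rot'])
E
```

```text
grip mid [ 0.4921 -0.3282] ang -14.1 len 0.0664
grip mid [ 0.5016 -0.2693] ang -4.5 len 0.0665
mid [ 0.4969 -0.2987] heading -9.3 sep 0.0596
pin [ 0.42586333 -0.28744524  0.028     ] -9.037934924530203 0.07190985739490899
[ 0.49275693 -0.29166133  0.18218006] [[-9.84961404e-01  1.72774483e-01  1.03316812e-04]
 [ 1.72774490e-01  9.84961406e-01  6.78879374e-05]
 [-9.00337691e-05  8.47175076e-05 -9.99999992e-01]]
```

```bash
python3 -m handwheel '0.5 -0.7 -4 0 0 0.7 1; 0.5 -0.7 -8 0 0 0.7 1; 0.5 -0.7 -12 0 0 0.7 1; 0.5 -0.7 -14 0 0 0.7 1; 0.5 -0.7 -14 0 0 0.7 1; 0.5 -0.7 -14 0 0 0.7 1' 30
python3 - <<'E'
from t import *
d=cam('wrist','w2.png'); o=tongs(d)
s=status.observe(); print(s['position'],s['tool_rot'][:,0])
E
```

```text
time_s: 2.8
position: [0.4983, -0.2994, 0.0427]
tool_rot: [[-0.987, 0.161, 0.001], [0.161, 0.987, -0.001], [-0.001, -0.001, -1.0]]
ft_force: [-0.2, -0.7, 0.8]
grip_width: 0.0854
gripper_force: 0.0
grip mid [ 0.4924 -0.3282] ang -14.7 len 0.0685
grip mid [ 0.502  -0.2696] ang -3.8 len 0.0686
mid [ 0.4972 -0.2989] heading -9.2 sep 0.0594
[ 0.49872965 -0.29986292  0.04373328] [-0.98695666  0.16095572 -0.00313282]
```

View pics/w2.png

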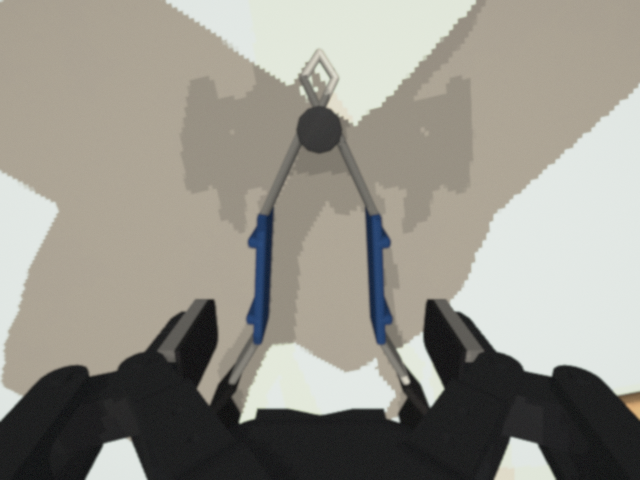

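The tongs are centred at column 319 and the fingers straddle the grips with 10 mm to spare each side. Going down.

```bash
python3 -m handwheel '-0.1 0 -2 0 0 0 1; -0.1 0.05 -3.5 0 0 0 1; -0.1 0.05 -4 0 0 0 1; -0.1 0.05 -4.2 0 0 0 1; -0.1 0.05 -4.2 0 0 0 1; -0.1 0.05 -4.2 0 0 0 0.8; -0.1 0.05 -4.2 0 0 0 0.8; -0.1 0.05 -4.2 0 0 0 0.8'
```

```text
time_s: 3.52
position: [0.4968, -0.2991, 0.0002]
tool_rot: [[-0.987, 0.162, 0.001], [0.162, 0.987, -0.001], [-0.001, -0.001, -1.0]]
ft_force: [0.2, 0.4, -0.3]
grip_width: 0.0684
gripper_force: 0.0
```

```bash
python3 -m handwheel '0 0 -0.15 0 0 0 0.8; 0 0 -0.3 0 0 0 0.75; 0 0 -0.3 0 0 0 0.7; 0 0 -0.3 0 0 0 0.66; 0 0 -0.3 0 0 0 0.65; 0 0 -0.3 0 0 0 0.65'
python3 - <<'E'
from t import *
d=cam('wrist','w3.png'); o=tongs(d)
s=status.observe(); print(s['position'],s['gripper_force'],s['grip_width'],s['ft_force'])
E
```

```text
time_s: 4.02
position: [0.4975, -0.2995, -0.0024]
tool_rot: [[-0.987, 0.162, 0.003], [0.162, 0.987, -0.002], [-0.003, -0.002, -1.0]]
ft_force: [-0.0, 0.5, 9.6]
grip_width: 0.0555
gripper_force: 8.8
grip mid [ 0.4945 -0.324 ] ang -12.1 len 0.0709
grip mid [ 0.503  -0.2735] ang -6.7 len 0.0707
mid [ 0.4988 -0.2987] heading -9.4 sep 0.0512
[ 0.49752981 -0.29953578 -0.00235819] 8.838552832603455 0.05545394960183139 [ 0.67212078  1.12432309 10.22137674]
```

View pics/w3.png

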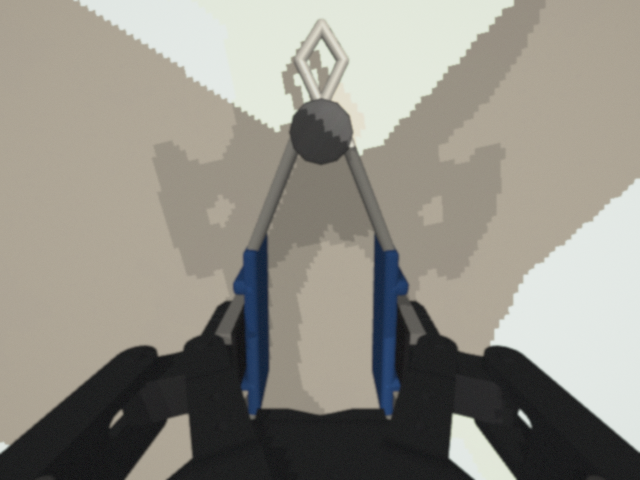

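The pads sit between the finger stops on both grips, with 55 mm over the grips at 8.8 N. The 10 N is the fingertips resting on the worktop. Lifting, and refining the ball positions from the two first pictures.

```bash
python3 -m handwheel '0 0 0.5 0 0 0 0.65; 0 0 1.5 0 0 0 0.65; 0 0 3 0 0 0 0.65; 0 0 4.5 0 0 0 0.65; 0 0 6 0 0 0 0.65; 0 0 6 0 0 0 0.65; 0 0 6 0 0 0 0.65'
python3 - <<'E'
from h import *
R=[]
for n,B in [('top',[(370,217),(325,220),(281,224)]),('side',[(348,276),(330,242),(316,213)])]:
    d=cam(n); im=d['color']; g=cv2.cvtColor(im,cv2.COLOR_RGB2HSV); Q=[]
    for (u,v) in B:
        c=np.zeros(im.shape[:2],np.uint8); cv2.circle(c,(u,v),20,255,-1)
        m=cv2.inRange(g,(0,0,40),(180,75,215))&c if n=='side' else cv2.inRange(g,(0,0,40),(180,70,235))&c
        k,l,s,_=cv2.connectedComponentsWithStats(m); i=l[v,u]; cn=cv2.findContours((l==i).astype(np.uint8),0,1)[0][0]
        (x,y),r=cv2.minEnclosingCircle(cn); print(n,(u,v),round(x,1),round(y,1),round(r,1),s[i,4],onz(d,x,y,.044).round(4))
    cv2.imwrite(f'pics/z_{n}.png',cv2.cvtColor(im[180:300,250:500] if n=='side' else im[190:250,250:500],cv2.COLOR_RGB2BGR))
s=status.observe(); print(s['position'],s['gripper_force'],s['grip_width'],s['ft_force'])
E
```

```text
time_s: 4.65
position: [0.4965, -0.2988, 0.0568]
tool_rot: [[-0.987, 0.162, 0.001], [0.162, 0.987, -0.001], [-0.001, -0.001, -1.0]]
ft_force: [0.3, 0.3, -0.6]
grip_width: 0.0556
gripper_force: 5.4
top (370, 217) 370.0 217.0 20.0 766 [ 0.6473 -0.0928  0.044 ]
top (325, 220) 324.6 214.4 17.1 641 [0.6503 0.028  0.044 ]
top (281, 224) 280.5 223.5 19.9 679 [0.6219 0.1436 0.044 ]
side (348, 276) 347.0 273.5 16.8 768 [ 0.6493 -0.087   0.044 ]
side (330, 242) 328.1 241.2 18.6 609 [0.6308 0.0275 0.044 ]
side (316, 213) 319.5 239.5 399.3 306588 [0.6124 0.0371 0.044 ]
[ 0.49605533 -0.29838177  0.05552199] 5.427717491984367 0.055408804802096145 [-0.09791831 -0.07858901 -0.88908904]
```

```bash
python3 -m handwheel '-1 3 0 0 0 3 0.65; -1.2 6.5 0 0 0 6 0.65; -1.2 10 0 0 0 9 0.65; -1.2 13.5 0 0 0 12 0.65; -1.2 16.5 0 0 0 14.5 0.65; -1.2 18.7 0 0 0 15.7 0.65; -1.2 18.7 0 0 0 15.7 0.65; -1.2 18.7 0 0 0 15.7 0.65'
python3 - <<'E'
from h import *
for n,B in [('top',[(370,217),(325,220),(281,224)]),('side',[(348,276),(330,242),(316,213)])]:
    d=cam(n,'p_%s.png'%n); g=cv2.resize(cv2.cvtColor(d['color'],cv2.COLOR_RGB2GRAY),None,fx=4,fy=4,interpolation=cv2.INTER_CUBIC)
    for (u,v) in B:
        r0=(10,14) if n=='top' else (13,18)
        x0,y0=4*u-88,4*v-88; c=cv2.HoughCircles(g[y0:y0+176,x0:x0+176],cv2.HOUGH_GRADIENT_ALT,1.5,20,param1=150,param2=.5,minRadius=r0[0]*4,maxRadius=r0[1]*4)
        if c is None: print(n,u,v,None); continue
        for x,y,r in c[0][:2]:
            U,V=(x+x0)/4-.375,(y+y0)/4-.375; print(n,(u,v),U.round(1),V.round(1),r/4,onz(d,U,V,.044).round(4))
s=status.observe(); print(s['position'],s['tool_rot'][:,0],s['gripper_force'])
a=cv2.resize(cv2.imread('pics/p_top.png')[180:330,230:430],None,fx=3,fy=3,interpolation=2); b=cv2.resize(cv2.imread('pics/p_side.png')[190:390,210:410],None,fx=3,fy=3,interpolation=2)[:450]
cv2.imwrite('pics/p_both.png',cv2.resize(np.hstack([a,b[:, :]]),None,fx=.66,fy=.66) )
E
```

```text
time_s: 5.42
position: [0.4842, -0.1109, 0.0557]
tool_rot: [[-0.994, -0.113, -0.001], [-0.113, 0.994, 0.001], [0.001, 0.001, -1.0]]
ft_force: [0.3, -0.4, -1.1]
grip_width: 0.0554
gripper_force: 5.4
top (370, 217) 369.0 217.1 12.7863035 [ 0.6469 -0.0902  0.044 ]
top (325, 220) 322.9 220.1 11.715311 [0.6347 0.032  0.044 ]
top (281, 224) 287.5 223.8 11.659521 [0.6218 0.1251 0.044 ]
side (348, 276) 348.1 274.2 16.180916 [ 0.6511 -0.0897  0.044 ]
side (330, 242) 328.6 240.6 14.1778145 [0.6323 0.0293 0.044 ]
side (316, 213) 314.2 213.9 14.661719 [0.6174 0.1403 0.044 ]
[ 0.48451761 -0.11241805  0.05590498] [-9.93842699e-01 -1.10799250e-01  4.64220768e-04] 5.430995598435402
```

View pics/p_both.png

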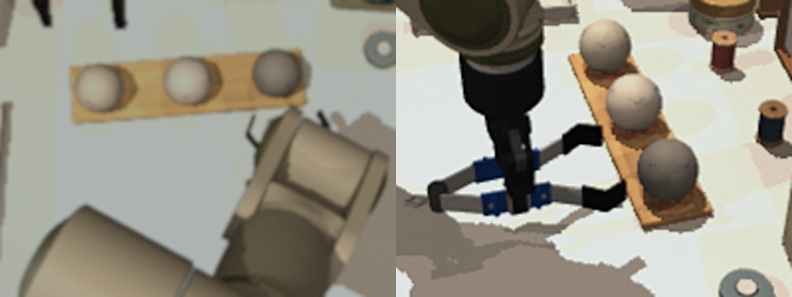

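The composite shows the tongs held level, with the jaws open about 4 cm short of the grey ball. The jaw tips are at top-view px (356,241) and (395,241), and side-view px (314,255) and (325,282). Board corners are clear. Computing the lateral offset.

```bash
python3 - <<'E'
from h import *
s=status.observe(); T=s['position']; R=s['tool_rot']; ax=-R[:2,0]; ay=np.array([-ax[1],ax[0]])
d=get_image('top'); e=get_image('side')
def loc(p): p=np.array(p[:2])-T[:2]; return (p@ax).round(4),(p@ay).round(4)
for p in [(356.3,240.6),(395,241.6)]: print('top tip',loc(onz(d,*p,.086)))
for p in [(314,254.6),(325.7,282)]: print('side tip',loc(onz(e,*p,.075)))
C=[onz(d,*p,.01) for p in [(265.4,213.8),(267.4,241.6),(385.6,231.5),(382.5,204.2)]]
c=np.mean(C,0); v=(C[2]+C[3]-C[0]-C[1])[:2]; v/=np.linalg.norm(v); print('board',c,np.degrees(np.arctan2(v[0],-v[1])),'seat',c[:2]+.12*v)
# side balls/top balls visual centre
for cam_,ps in [(d,[(230+277/1.98,180+73/1.98),(230+188/1.98,180+80/1.98),(230+100/1.98,180+88/1.98)]),(e,[(210+(668-396)/1.98,190+169/1.98),(210+(634-396)/1.98,190+102/1.98),(210+(605-396)/1.98,190+45/1.98)])]:
    for p in ps: q=onz(cam_,*p,.044); print('ball',q.round(4),loc(q))
print(T,np.degrees(np.arctan2(ax[1],ax[0])))
E
```

```text
top tip (np.float64(0.0961), np.float64(0.0475))
top tip (np.float64(0.0858), np.float64(-0.0511))
side tip (np.float64(0.1069), np.float64(0.0504))
side tip (np.float64(0.1062), np.float64(-0.0366))
board [0.63527937 0.02454516 0.01      ] 6.781905380315229 seat [ 0.64945021 -0.09461519]
ball [ 0.6477 -0.0925  0.044 ] (np.float64(0.1644), np.float64(0.0017))
ball [0.6341 0.0265 0.044 ] (np.float64(0.1641), np.float64(0.1214))
ball [0.6193 0.1435 0.044 ] (np.float64(0.1623), np.float64(0.2394))
ball [ 0.6488 -0.0928  0.044 ] (np.float64(0.1655), np.float64(0.0013))
ball [0.6352 0.0255 0.044 ] (np.float64(0.1651), np.float64(0.1204))
ball [0.6214 0.1447 0.044 ] (np.float64(0.1645), np.float64(0.2403))
[ 0.48451761 -0.11241805  0.05590498] 6.361391532789802
```

```bash
python3 -m handwheel '0 0 -1.5 0 0 0 0.65; 0 0.1 -2.9 0 0 0 0.65; 1.5 0.3 -2.9 0 0 0 0.65; 3 0.45 -2.9 0 0 0 0.65; 4.5 0.6 -2.9 0 0 0 0.65; 4.5 0.6 -2.9 0 0 0 0.65; 4.5 0.6 -2.9 0 0 0 0.65'
python3 - <<'E'
from h import *
s=status.observe(); print(s['position'],s['gripper_force'],s['ft_force'])
d=cam('top','q_top.png');e=cam('side','q_side.png')
a=cv2.resize(d['color'][190:310,290:430],None,fx=3,fy=3,interpolation=2); b=cv2.resize(e['color'][220:340,240:380],None,fx=3,fy=3,interpolation=2)
cv2.imwrite('pics/q_both.png',cv2.cvtColor(np.hstack([a,b])[:, :800],cv2.COLOR_RGB2BGR))
E
```

```text
time_s: 6.2
position: [0.5294, -0.1064, 0.0269]
tool_rot: [[-0.994, -0.111, -0.0], [-0.111, 0.994, 0.0], [0.0, 0.0, -1.0]]
ft_force: [0.5, -0.1, -1.6]
grip_width: 0.0554
gripper_force: 5.4
[ 0.5294255  -0.10637945  0.02693885] 5.4302144050598145 [ 0.45831939 -0.0998238  -1.58762535]
```

View pics/q_both.png

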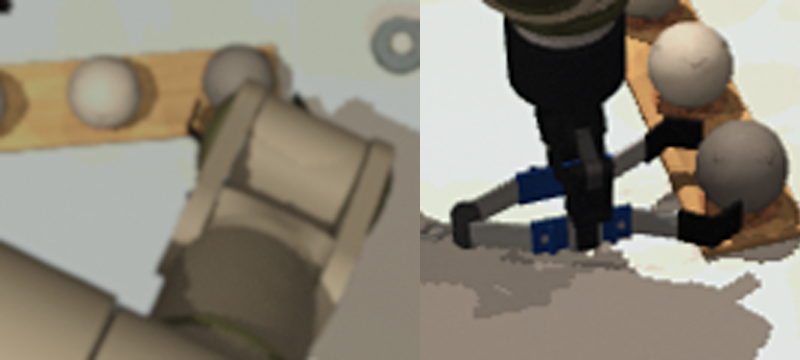

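Side view: the jaws straddle the near half of the grey ball, level, near tip at px (347,288) and far tip at (334,261). A quick centring check follows.

```bash
python3 - <<'E'
from h import *
s=status.observe(); T=s['position']; ax=-s['tool_rot'][:2,0]; ay=np.array([-ax[1],ax[0]])
e=get_image('side')
for z in (.055,.058):
  for p in [(347.3,288),(334,260.7)]:
    q=onz(e,*p,z)[:2]-T[:2]; print(z,(q@ax).round(4),(q@ay).round(4))
q=np.array([.648,-.0925])-T[:2]; print('ball',q@ax,q@ay)
E
```

```text
0.055 0.1043 -0.0465
0.055 0.1043 0.0405
0.058 0.1032 -0.0494
0.058 0.1031 0.0372
ball 0.12014366243632692 0.00033553009074319704
```

```bash
python3 -m handwheel '1 0.2 0 0 0 0 0.65; 2 0.3 0 0 0 0 0.65; 3 0.4 0 0 0 0 0.65; 3.4 0.45 0 0 0 0 0.65; 3.4 0.45 0 0 0 0 0.65'
python3 - <<'E'
from h import *
s=status.observe(); print(s['position'],s['gripper_force'],s['ft_force'])
d=cam('wrist','r_w.png');e=cam('side','r_side.png')
a=cv2.resize(d['color'][240:480,180:460],None,fx=1.5,fy=1.5); b=cv2.resize(e['color'][220:340,250:375],None,fx=3,fy=3,interpolation=2)
cv2.imwrite('pics/r_both.png',cv2.cvtColor(np.hstack([a,b])[:, :800],cv2.COLOR_RGB2BGR))
E
```

```text
time_s: 6.77
position: [0.5636, -0.1014, 0.0273]
tool_rot: [[-0.994, -0.111, 0.0], [-0.111, 0.994, -0.0], [-0.0, -0.0, -1.0]]
ft_force: [-0.5, -0.5, -1.1]
grip_width: 0.0558
gripper_force: 5.4
[ 0.56359366 -0.10140753  0.02729567] 5.4310112446546555 [-0.46577761 -0.52117234 -1.08467825]
```

View pics/r_both.png

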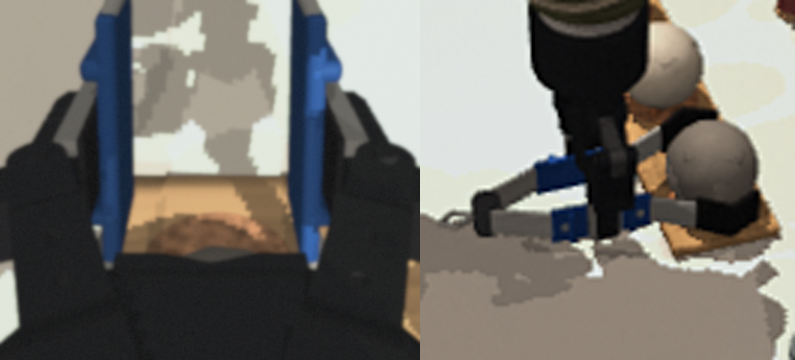

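In the side view the jaws bracket the grey ball around its middle. The wrist view shows the cork seat centred between the grips (column ~215 against 210). Closing.

```bash
python3 -m handwheel '0 0 0 0 0 0 0.6; 0 0 0 0 0 0 0.56; 0 0 0 0 0 0 0.53; 0 0 0 0 0 0 0.5; 0 0 0 0 0 0 0.4; 0 0 0 0 0 0 0.3; 0 0 0 0 0 0 0.3; 0 0 0 0 0 0 0.3' 28
```

```text
time_s: 7.53
position: [0.5635, -0.1012, 0.0273]
tool_rot: [[-0.994, -0.112, 0.0], [-0.112, 0.994, 0.0], [-0.0, 0.0, -1.0]]
ft_force: [0.1, 1.2, 0.4]
grip_width: 0.0443
gripper_force: 28.6
```

```bash
python3 -m handwheel '0 0 0.5 0 0 0 0.3; 0 0 1.5 0 0 0 0.3; 0 0 3 0 0 0 0.3; 0 0 5 0 0 0 0.3; 0 0 7 0 0 0 0.3; 0 0 9 0 0 0 0.3; 0 0 9 0 0 0 0.3; 0 0 9 0 0 0 0.3' 28
python3 - <<'E'
from h import *
s=status.observe(); print(s['position'],s['gripper_force'],s['grip_width'],s['ft_force'])
e=cam('side','s_side.png')
cv2.imwrite('pics/s_c.png',cv2.cvtColor(cv2.resize(e['color'][130:330,220:420],None,fx=2.5,fy=2.5),cv2.COLOR_RGB2BGR))
E
```

```text
time_s: 8.2
position: [0.5637, -0.1015, 0.1184]
tool_rot: [[-0.994, -0.111, 0.002], [-0.111, 0.994, -0.001], [-0.002, -0.001, -1.0]]
ft_force: [-1.0, -0.6, -2.6]
grip_width: 0.0424
gripper_force: 28.7
[ 0.5636653  -0.10145049  0.11841876] 28.69592261267826 0.04239483161018684 [-0.9758824  -0.59479794 -2.63843955]
```

View pics/s_c.png

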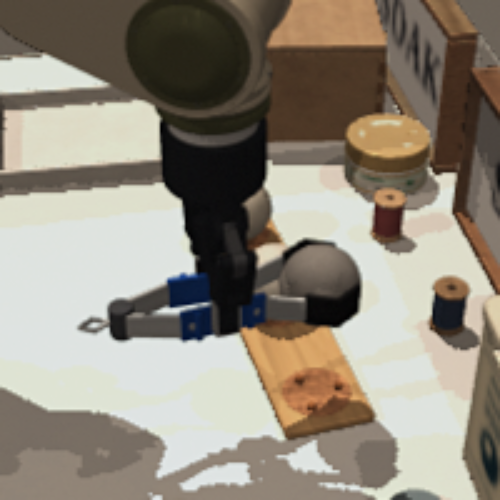

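The ball is lifted clear in the jaws and the seat is empty. Carrying it up and over to the tray.

```bash
python3 -m handwheel '0 0 1 0 0 0 0.3; 0 0 3 0 0 0 0.3; -0.2 0.5 5 0 0 0 0.3; -0.7 1.5 7 0 0 0 0.3; -1.4 3.5 8 0 0 0 0.3; -2.4 6 8.5 0 0 0 0.3; -3.4 9 8.5 0 0 0 0.3; -4.5 12 8.5 0 0 0 0.3'
python3 -m handwheel '-1.1 3 0 0 0 0 0.3; -2.2 6 0 0 0 0 0.3; -3.3 9 0 0 0 0 0.3; -4.4 12 0 0 0 0 0.3; -5.5 15 0 0 0 0 0.3; -6.6 18 0 0 0 0 0.3; -7.7 21 0 0 0 0 0.3; -8.8 24 0 0 0 0 0.3'
python3 -m handwheel '-1 3 0 0 0 0 0.3; -2 5.5 0 0 0 0 0.3; -2.6 7.5 0 0 0 0 0.3; -3 8.6 0 0 0 0 0.3; -3 9 0 0 0 0 0.3; -3 9 0 0 0 0 0.3; -3 9 0 0 0 0 0.3; -3 9 0 0 0 0 0.3'
python3 - <<'E'
from h import *
e=cam('side','u_side.png'); d=cam('top','u_top.png')
a=cv2.resize(d['color'][190:370,110:310],None,fx=2,fy=2); b=cv2.resize(e['color'][60:240,150:350],None,fx=2,fy=2)
cv2.imwrite('pics/u_c.png',cv2.cvtColor(np.hstack([a,b]),cv2.COLOR_RGB2BGR))
E
```

```text
time_s: 8.92
position: [0.5178, 0.0196, 0.2023]
tool_rot: [[-0.994, -0.11, -0.001], [-0.11, 0.994, 0.0], [0.001, 0.0, -1.0]]
ft_force: [0.6, 0.3, -2.2]
grip_width: 0.0428
gripper_force: 28.9
time_s: 9.58
position: [0.4294, 0.26, 0.2021]
tool_rot: [[-0.994, -0.111, -0.001], [-0.111, 0.994, -0.0], [0.001, -0.0, -1.0]]
ft_force: [0.3, -0.1, -1.6]
grip_width: 0.0425
gripper_force: 28.9
time_s: 10.25
position: [0.401, 0.3477, 0.2022]
tool_rot: [[-0.994, -0.11, -0.0], [-0.11, 0.994, -0.0], [0.0, -0.0, -1.0]]
ft_force: [0.1, 0.3, -2.3]
grip_width: 0.0428
gripper_force: 28.9
```

View pics/u_c.png

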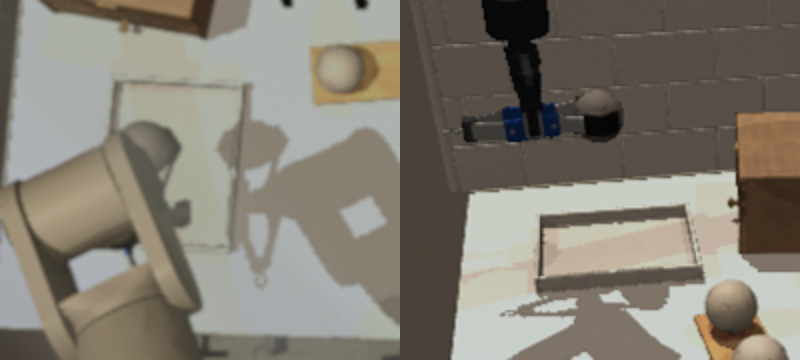

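The ball is gripped in the closed jaws above the tray centre. Its kinematic position is about (0.485, 0.358, 0.22), which matches the measured tray centre. Settling briefly, then handing in.

```bash
python3 -m handwheel '0 0 0 0 0 0 0.3; 0 0 0 0 0 0 0.3; 0 0 0 0 0 0 0.3; 0 0 0 0 0 0 0.3; 0 0 0 0 0 0 0.3; 0 0 0 0 0 0 0.3'
python3 -c "
from rig import env
print(env.close_job())"
```

```text
time_s: 10.85
position: [0.4005, 0.3487, 0.2023]
tool_rot: [[-0.994, -0.112, -0.0], [-0.112, 0.994, -0.0], [0.0, -0.0, -1.0]]
ft_force: [-0.4, 0.5, -2.0]
grip_width: 0.0427
gripper_force: 28.9
the job is handed in; nothing more can be done
None
```

I handed the job in at 10.9 s, with the grey ball held still in the closed tongs about 20 cm above the centre of the white tray; the hand-in returned no verdict.

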